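Clear the resin-mixing bench

TASK

Clear up after a resin job: with the rake, comb the scattered stirring sticks in both bays of the tray into straight parallel rows, lying flat and close together against the red stop rail, never handling the sticky sticks with the fingers, then stand the rake back upright in its steel drip pan. Stand the largest mixing cup wholly on the round rubber mat and nest the other cups that are there in it, upright and one inside the other in size order. Leave everything else on the bench where it is.

Things in the scene. Friction and masses are not known exactly. Their poses are not given: they have to be found in the camera images.
- tray: fixed aluminium stick tray with two bays side by side, each 130 mm (x) by 290 mm (y) inside; origin in the middle, at bench height; inner floor at z = 4 mm; walls 6 mm thick and 14 mm high: a middle rib at x = 0, the long sides (inner faces x = -133, +133 mm) and the plain end (inner face y = -145 mm); at the other end a red stop rail across both bays, 20 mm high and thick, its face at y = +145 mm
- near_bay (a point): centre of the floor of the bay on the tray's -x side, nearer the robot; amber sticks
- far_bay (a point): centre of the floor of the bay on the tray's +x side; blue sticks
- pan: fixed small steel drip pan in which the rake stands; inside 144 mm along its x, 52 mm along its y; floor 3 mm above its origin, which is at its centre on the bench; rim 12 mm high
- rake: orange rake, black grip bar, 140 g, symmetrical, stands on its teeth. Origin mid of the tooth tips; x along the head, z up. 7 teeth in a row, 8.5 mm wide, 17 mm apart (gaps too narrow for a stick), y -10 to 10 mm, z 0 to 27; head 114 mm long, 24 mm deep, z 26 to 40. Grip bar along x, 22 mm wide (y) and high, middle at z = 72 mm, free for 74 mm between two uprights; taken from above across the bar
- mat: fixed round black rubber mat with a red ring, 100 mm across, 3 mm thick; origin at the centre of its underside
- stick1: square wooden stirring stick, 90 x 10 x 10 mm, 20 g, one end amber, lying in the near bay; origin at the middle of its underside, x along its length; may be absent
- stick2: square wooden stirring stick, 90 x 10 x 10 mm, 20 g, one end amber, lying in the near bay; origin at the middle of its underside, x along its length; may be absent
- stick3: square wooden stirring stick, 90 x 10 x 10 mm, 20 g, one end amber, lying in the near bay; origin at the middle of its underside, x along its length; may be absent
- stick4: square wooden stirring stick, 90 x 10 x 10 mm, 20 g, one end blue, lying in the far bay; origin at the middle of its underside, x along its length; may be absent
- stick5: square wooden stirring stick, 90 x 10 x 10 mm, 20 g, one end blue, lying in the far bay; origin at the middle of its underside, x along its length; may be absent
- stick6: square wooden stirring stick, 90 x 10 x 10 mm, 20 g, one end blue, lying in the far bay; origin at the middle of its underside, x along its length; may be absent
- cup_xl: grey plastic mixing cup, open upward, 68 mm across the rim outside, 60 mm across the foot, 60 mm tall, walls 3 mm; raised solid floor, its inside 24 mm above the foot, so a smaller cup set inside sticks out by 18 mm or more; origin at the centre of the foot's underside, z up; the largest, always there
- cup_l: white plastic mixing cup, open upward, 53 mm across the rim outside, 47 mm across the foot, 57 mm tall, walls 3 mm; raised solid floor, its inside 24 mm above the foot, so a smaller cup set inside sticks out by 18 mm or more; origin at the centre of the foot's underside, z up; may be absent
- cup_m: grey plastic mixing cup, open upward, 40 mm across the rim outside, 34 mm across the foot, 54 mm tall, walls 3 mm; raised solid floor, its inside 24 mm above the foot, so a smaller cup set inside sticks out by 18 mm or more; origin at the centre of the foot's underside, z up; may be absent
- cup_s: white plastic mixing cup, open upward, 27 mm across the rim outside, 23 mm across the foot, 51 mm tall, walls 3 mm; raised solid floor, its inside 24 mm above the foot, so a smaller cup set inside sticks out by 18 mm or more; origin at the centre of the foot's underside, z up; may be absent
- tape: bystander: roll of blue masking tape lying flat, 90 mm across, 24 mm high; origin at the centre of its underside
- knife: bystander: craft knife with a red handle, about 150 mm long, lying; origin under the middle
- hardener: bystander: small amber bottle, 38 mm across, 85 mm tall; origin at the centre of its foot
- sheet: bystander: black plastic plate 85 x 55 x 5 mm lying flat; origin at the centre of its underside
- driver: bystander: screwdriver with an orange handle, 170 mm long, lying; origin under it
- nut: bystander: large hexagonal steel nut lying flat, 30 mm across flats, 16 mm high; origin at the centre of its underside
- resin: bystander: steel resin can, 68 mm across, 100 mm tall; origin at the centre of its foot

How it is judged:
On the way, in this order (a step that is already met when the one before it is completed fails the run):
1. the rake is taken from its pan and its teeth are set down in the tray (z of rake in the frame of tray between 0 and 0.011 m and x of rake in the frame of tray between -0.13 and 0.13 m and y of rake in the frame of tray between -0.145 and 0.145 m), for 0.1 s.
2. all sticks lie parallel to the red stop rail, in rows close against it (angle between the x axis of each of stick1, stick2, stick3, stick4, stick5, stick6 and the x axis of tray, either way round below 0.12 rad and y of stick1 in the frame of tray between 0.102 and 0.143 m and z of each of stick1, stick2, stick3, stick4, stick5, stick6 in the frame of tray below 0.009 m and y of stick2 in the frame of tray between 0.102 and 0.143 m and y of stick3 in the frame of tray between 0.102 and 0.143 m and y of stick4 in the frame of tray between 0.102 and 0.143 m and y of stick5 in the frame of tray between 0.102 and 0.143 m and y of stick6 in the frame of tray between 0.102 and 0.143 m), for 0.3 s.
3. the rake stands in its pan again (horizontal distance between rake and pan below 0.024 m and z of rake in the frame of pan below 0.008 m and angle between rake's own z axis and vertical below 0.1 rad), for 0.3 s.
At the end, for the whole second after the job is handed in: Sticks flat in the tray, within 0.12 rad of parallel to the red rail, middles within 43 mm of its face; rake upright on its teeth on the pan floor; largest cup on the mat (centres within 21 mm), the others upright in it, nested in size order, each down on the next one's floor; all at rest (all of step 2 and all of step 3 and horizontal distance between cup_xl and mat below 0.021 m and z of cup_xl in the frame of mat below 0.007 m and angle between each of cup_xl, cup_l, cup_m, cup_s's own z axis and vertical below 0.1 rad and horizontal distance between cup_l and cup_xl below 0.0085 m and z of cup_l in the frame of cup_xl between 0.018 and 0.03 m and horizontal distance between cup_m and cup_l below 0.008 m and z of cup_m in the frame of cup_l between 0.018 and 0.03 m and horizontal distance between cup_s and cup_m below 0.0075 m and z of cup_s in the frame of cup_m between 0.018 and 0.03 m and horizontal distance between cup_m and cup_xl below 0.015 m and z of cup_m in the frame of cup_xl between 0.018 and 0.054 m and horizontal distance between cup_s and cup_l below 0.0135 m and z of cup_s in the frame of cup_l between 0.018 and 0.054 m and horizontal distance between cup_s and cup_xl below 0.0205 m and z of cup_s in the frame of cup_xl between 0.018 and 0.078 m and linear speed of each of cup_xl, cup_l, cup_m, cup_s, stick1, stick2, stick3, stick4, stick5, stick6, rake below 0.02 m/s); the robot touches nothing.
It fails at once if the fingers touch a stick (contact force between the fingers and stick1 above 0.5 N or contact force between the fingers and stick2 above 0.5 N or contact force between the fingers and stick3 above 0.5 N or contact force between the fingers and stick4 above 0.5 N or contact force between the fingers and stick5 above 0.5 N or contact force between the fingers and stick6 above 0.5 N).
It fails at once if a bystander (tape, knife, bottle, plate, screwdriver, can or nut) is moved more than 5 cm (distance of any of tape, knife, hardener, sheet, driver, resin, nut from where it was at the start of the episode above 0.05 m).
Of stick1, stick2, stick3, stick4, stick5, stick6 only 4 to 6 are there at a start; the rules pass over those that are not, and their reading is None.
Of cup_l, cup_m, cup_s only 2 to 3 are there at a start; the rules pass over those that are not, and their reading is None.
At some moment in a run one of stick2, stick3, stick5, stick6, cup_l may be knocked a few centimetres aside while the robot is not near it.
It also fails if it takes over 192 s, if anything falls off the work surface, if the arm or the gripper's body presses on something with over 40 N, if the wrist force passes 120 N, or if a joint passes its speed limit or range.

ROBOT

A 6-joint arm with a two-finger parallel gripper is mounted at the origin on the work surface. World frame = base frame: x ahead of the robot, y to its left, z up, the work surface at z = 0. Lengths are in m, angles in rad, forces in N, time in s.
With the tool pointing down it reaches from about 0.375 to 0.9 m from the base axis. Payload 3.1 kg.
Tool frame: the origin (TCP) lies on the centre line of the jaws, within the pads' length; the fingertips stand 8 mm ahead of it and the grasp point (between the pads) lies 11 mm behind it; z points along the fingers, y is the line along which they close (so a half turn about z gives the same grasp; the last joint's range is limited). The gripper opens to 87 mm and grips with 3 to 60 N. Pads are 19 mm wide; open, the fingers measure 117 mm over their backs; the gripper's body (75 mm by 190 mm) begins 51 mm behind the grasp point.
Start: joints at [-1.492, 0.527, 1.433, -0, 1.181, -0.178], TCP at [0.159, -0.604, 0.231] pointing down, gripper open.
Joint ranges: [-3.08, 3.08], [-0.75, 2.2], [0.22, 2.44], [-1.43, 4.57], [0, 2.65], [-2.85, 2.85]. Speed limits (rad/s): [2.79, 2.79, 3.14, 3.14, 3.14, 3.14].

INTERFACE

Orientations are given as a unit quaternion [x, y, z, w].
In Python, from rig import robot gives the robot as it stands. The module is installed in compiled form; this text tells all that it offers.
- The arm moves only by the tool send_rows, never from a script. Its argument "increments" is one flat list of numbers, 7 for each row, row after row: the turn, a rotation vector about the world's x, y, z in rad, then the shift along the world's x, y, z in cm, then the opening, from 0 (shut) to 1 (fully open). A call has 1 to 20 rows; each row shifts and turns the commanded pose from where the row before left it; what a row does not reach is not made up. A row lasts 1/12 s, in which the tool goes at most 41.7 mm and 7.16 degrees, less where a joint would pass 70% of its speed; a pose out of reach is approached as far as the arm can. A call is refused whole if a number of a shift passes 4.17 or a number of a turn 0.125, either way. A call with a gripper value outside its range is refused whole. The fingers move at their own pace and stop on an object; "newtons" is the grip in N (left out, the last holds). Time passes only in rows, so rows that do not move let the fingers close. It gives the time, the measured TCP pose, the force, the opening and the grip force at its end, in the units of the state.
- robot.get_obs(): the state, without advancing time (a new reading comes with each control period).
- robot.camera(name): name is "scene" or "top"; returns a dict with "image" (420x560x3 uint8, red, green, blue), "range_z" (420x560 float32, m along the optical axis (not along the pixel's ray), 0 where there is no reading), "fx", "fy", "cx", "cy" (pixels), "dist_coeffs" ([k1, k2, p1, p2, k3] as OpenCV has them; the pictures are not rectified), "R" (3x3) and "t" (3): a world point X has camera coordinates R X + t. Camera axes: x right, y down, z forward; pixel columns grow to the right and rows downward; lengths in m; the calibration is good to about 2 mm. A picture is of the moment at which its call begins.
- robot.hand_in(): hands the job in; it is judged then, once.
The state is a dict: "time": time; "q": joint angles; "joint_velocities": joint speeds; "joint_torque": joint torques, N m; "position": TCP position; "tool_rot": TCP orientation; "ft_force": force on the tool from outside, world axes, zero at the start; "moment": the same for the moment, N m; "grip_width": finger opening in m; "grip_force": force on a finger pad.
Only numpy, scipy, OpenCV 4.12 (cv2) and the standard library are available. Lean on these libraries where they do the work, as an engineer would, in place of code of your own. Each camera call takes 0.05 s, during which the arm holds its last target. There are 200 camera calls.

## Working session

There is one attempt and no reset: what is moved stays moved. The work goes in short steps, Python scripts to look and compute and a tool call to move; the robot and the scene stay as the last step left them, time stands still between calls to the robot, and variables do not carry over. Pictures are saved under pics/ and viewed, at most 14 in all, crops included, and the job is handed in when it is done.

Besides the shell and the picture viewer there is one more tool, called as name(argument=value, ...), one argument or row to a line, values as JSON. send_rows: Moves the arm, as the interface text tells. Its arguments: {"type":"object","properties":{"increments":{"type":"array"},"newtons":{"type":"number"}},"required":["increments"]}

```bash
mkdir -p pics
cat > h.py <<'E'
import numpy as np, cv2, pickle
from rig import robot
def snap(name,tag):
    c=robot.camera(name); pickle.dump(c,open(f'{tag}.pkl','wb'))
    return c
def load(tag): return pickle.load(open(f'{tag}.pkl','rb'))
def save(tag,img,crop=None,s=1):
    if crop: img=img[crop[1]:crop[3],crop[0]:crop[2]]
    img=cv2.resize(img,None,fx=s,fy=s,interpolation=cv2.INTER_CUBIC)
    cv2.imwrite(f'pics/{tag}.png',cv2.cvtColor(img,cv2.COLOR_RGB2BGR))
def K(c): return np.array([[c['fx'],0,c['cx']],[0,c['fy'],c['cy']],[0,0,1]],float)
def ray(c,px):
    p=cv2.undistortPoints(np.array(px,float).reshape(-1,1,2),K(c),np.array(c['dist_coeffs'],float)).reshape(-1,2)
    d=np.c_[p,np.ones(len(p))]@np.array(c['R'])
    return -np.array(c['R']).T@np.array(c['t']),d
def onplane(c,px,z):
    o,d=ray(c,px); return o+d*((z-o[2])/d[:,2:3])
def pt(c,px):
    # point by depth image
    o,d=ray(c,px); z=np.array([c['range_z'][int(round(v)),int(round(u))] for u,v in np.array(px).reshape(-1,2)])
    return o+d*z[:,None]
def proj(c,X):
    r,_=cv2.Rodrigues(np.array(c['R'],float)); return cv2.projectPoints(np.array(X,float).reshape(-1,1,3),r,np.array(c['t'],float),K(c),np.array(c['dist_coeffs'],float))[0].reshape(-1,2)
E
python3 - <<'E'
from h import *
for n in('top','scene'):
    c=snap(n,n+'0'); save(n+'0',c['image'],s=1.4)
    o=-np.array(c['R']).T@np.array(c['t']); print(n,o,c['fx'],c['R'][2],(c['range_z']>0).mean())
print(robot.get_obs())
E
```

```text
top [ 0.45006475 -0.07266442  0.94049928] 439.68907331136546 [ 0.16516852 -0.00696852 -0.98624074] 0.9961394557823129
scene [ 0.94050215 -0.54114481  1.04345549] 536.3472419352295 [-0.28914471  0.42478474 -0.85787718] 0.9958801020408163
{'time': 0.1, 'q': array([-1.49150336e+00,  5.28383717e-01,  1.43375444e+00,  1.41299332e-05,
        1.18141074e+00, -1.78490017e-01]), 'joint_velocities': array([ 6.79098931e-04, -1.51705929e-03, -2.23937362e-03,  1.25430829e-04,
        6.03189419e-04,  2.26489926e-05]), 'joint_torque': array([-3.04273672e-04, -4.40986955e+01, -1.77150661e+01,  6.34940690e-02,
        5.33922378e-02, -4.86449528e-05]), 'position': array([ 0.15932302, -0.60369385,  0.22966929]), 'tool_rot': array([ 9.91704856e-01,  1.28532183e-01,  5.50188524e-05, -9.76593116e-04]), 'ft_force': array([ 0.19330436, -0.58086048, -0.13444534]), 'moment': array([ 0.00178649, -0.0130962 , -0.01617913]), 'grip_force': 0.0, 'grip_width': 0.08712320022074428}
```

View pics/top0.png

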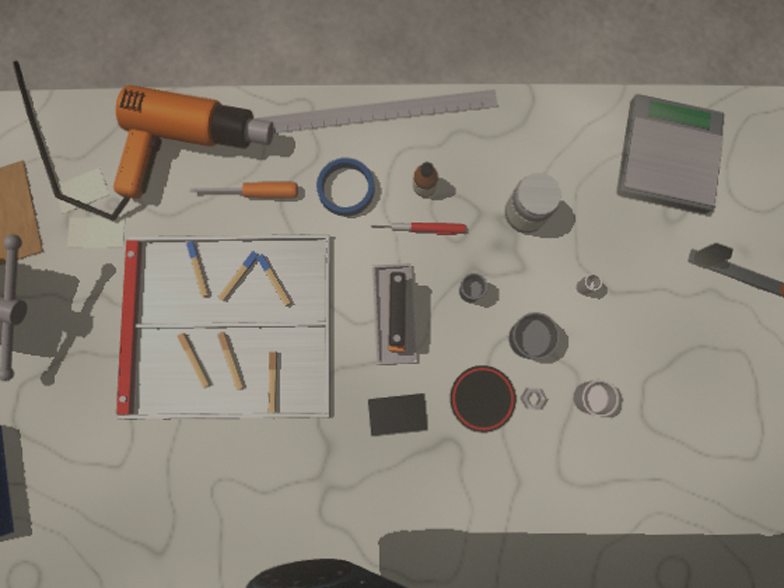

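View pics/scene0.png

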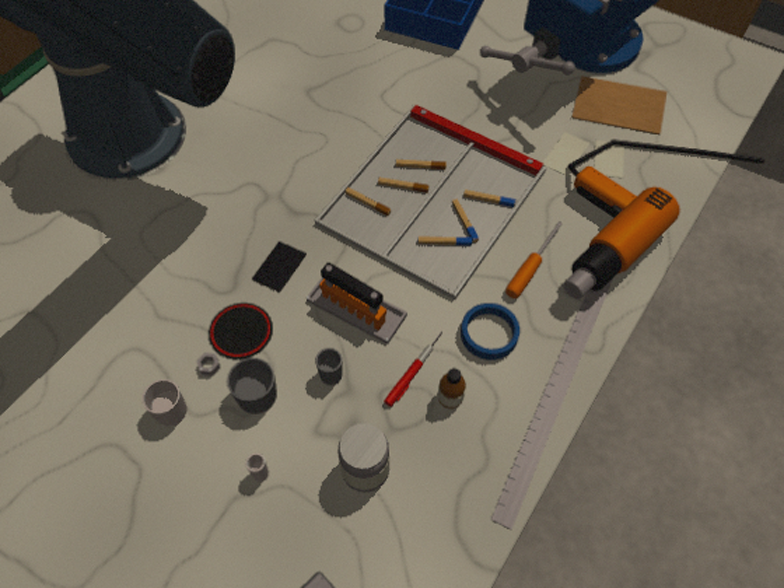

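The top view shows (in the 784x588 view) the tray at (120-330, 237-417) with the rail on its left, and three amber and three blue sticks. The rake stands in its pan at (397,312) and the mat is at (483,398). The cups are XL (535,337), L (598,398), M (473,288) and S (592,283). The scene view agrees: everything is present.

```bash
cat >> h.py <<'E'
def tri(ca,pa,cb,pb):
    o1,d1=ray(ca,pa);o2,d2=ray(cb,pb);out=[]
    for a,b in zip(d1,d2):
        s=np.linalg.lstsq(np.c_[a,-b],o2-o1,rcond=None)[0]
        p,q=o1+a*s[0],o2+b*s[1]; out.append(np.r_[(p+q)/2,np.linalg.norm(p-q)])
    return np.array(out)
def cloud(c):
    v,u=np.mgrid[0:420,0:560]; o,d=ray(c,np.c_[u.ravel(),v.ravel()]); return (o+d*c['range_z'].reshape(-1,1)).reshape(420,560,3)
def hsv(c): return cv2.cvtColor(c['image'],cv2.COLOR_RGB2HSV)
E
python3 - <<'E'
from h import *
np.set_printoptions(precision=4,suppress=True)
T,S=load('top0'),load('scene0')
s=1/1.4
names={'matC':((483,398),(241,330)),'XLrim':((534,334),(252,377)),'L':((600,397),(164,397)),'M':((473,284),(329,359)),'S':((593,280),(257,462)),
'rakebolt1':((397,283),(374,298)),'rakebolt2':((397,337),(327,268)),'trayplain_far':((328,237),(457,291)),'trayplain_near':((328,414),(317,222)),'railbolt_far':((131,253),(531,162)),'railbolt_near':((123,399),(422,111)),'resin':((540,194),(363,447)),'nut':((534,398),(208,364)),'bottle':((427,169),(454,376))}
for k,(a,b) in names.items(): print(k,tri(T,[np.array(a)*s],S,[np.array(b)*s])[0], 'depthT',pt(T,[np.array(a)*s])[0])
C=cloud(T);H=hsv(T)
print('bench z',np.median(C[300:330,150:250,2]),C[300:330,150:250,2].std())
for k in('XLrim','L','M','S'):
    r={'XLrim':.034,'L':.0265,'M':.02,'S':.0135}[k];h={'XLrim':.06,'L':.057,'M':.054,'S':.051}[k]
    for nm,c,i in(('T',T,0),('S',S,1)):
        Cc=cloud(c); p=tri(T,[np.array(names[k][0])*s],S,[np.array(names[k][1])*s])[0][:2]
        m=(np.hypot(Cc[...,0]-p[0],Cc[...,1]-p[1])<r+.012)&(Cc[...,2]>h-.006)&(Cc[...,2]<h+.008)
        q=Cc[m]
        (x,y),rr=cv2.minEnclosingCircle(q[:,:2].astype(np.float32)); print(k,nm,len(q),x,y,rr,np.median(q[:,2]))
E
```

```text
matC [ 0.4381 -0.2055  0.0014  0.001 ] depthT [ 0.4377 -0.2056  0.0035]
XLrim [ 0.5281 -0.2744  0.0594  0.0009] depthT [ 0.5315 -0.2822  0.0239]
L [ 0.4387 -0.3655  0.0528  0.0036] depthT [ 0.4371 -0.3759  0.0257]
M [ 0.6024 -0.1894  0.0548  0.0016] depthT [ 0.6086 -0.1931  0.0217]
S [ 0.6083 -0.3672  0.051   0.0008] depthT [ 0.6114 -0.3737  0.0321]
rakebolt1 [ 0.6037 -0.0766  0.0696  0.0027] depthT [ 0.5997 -0.0775  0.0872]
rakebolt2 [ 0.5226 -0.0778  0.0872  0.0029] depthT [ 0.5238 -0.0768  0.0854]
trayplain_far [0.6877 0.0306 0.0155 0.0066] depthT [0.6859 0.0283 0.0133]
trayplain_near [0.4167 0.0272 0.005  0.0008] depthT [0.4167 0.0261 0.0131]
railbolt_far [0.6632 0.3343 0.0148 0.0001] depthT [0.6614 0.3309 0.0224]
railbolt_near [0.4397 0.3298 0.0209 0.0013] depthT [0.4401 0.3302 0.0213]
resin [ 0.7267 -0.2837  0.095   0.0009] depthT [ 0.7253 -0.2833  0.0983]
nut [ 0.4372 -0.2809  0.0097  0.0011] depthT [ 0.4367 -0.2839 -0.0022]
bottle [ 0.7717 -0.1233  0.0767  0.0001] depthT [ 0.7686 -0.1228  0.0849]
bench z 0.00014057150503554716 0.05145615190063752
XLrim T 187 0.5268811583518982 -0.27674949169158936 0.034007929265499115 0.059241324493391145
XLrim S 180 0.5270623564720154 -0.2777990400791168 0.034570157527923584 0.057366251138175894
L T 141 0.43795326352119446 -0.3655700981616974 0.026980774477124214 0.056356755315955076
L S 156 0.4369743764400482 -0.3663425147533417 0.026996592059731483 0.05485647851751685
M T 98 0.6011672019958496 -0.19008475542068481 0.019846949726343155 0.05319225392439192
M S 98 0.5995233654975891 -0.1896006017923355 0.021003661677241325 0.052341824952641836
S T 74 0.6062028408050537 -0.3676556646823883 0.01389253605157137 0.05029140361372064
S S 75 0.6057286262512207 -0.3682911992073059 0.013985024765133858 0.04900322217539321
```

Run:
```python
from h import *
np.set_printoptions(precision=4,suppress=True)
T,S=load('top0'),load('scene0')
def rect(q):
    (c,wh,a)=cv2.minAreaRect(q.astype(np.float32)); w,h=wh
    b=cv2.boxPoints((c,wh,a)); e=max([b[1]-b[0],b[2]-b[1]],key=np.linalg.norm); ang=np.arctan2(e[1],e[0]); ang=(ang+np.pi/2)%np.pi-np.pi/2
    return np.array(c),max(w,h),min(w,h),ang
for nm,c in(('T',T),('S',S)):
    C=cloud(c);H=hsv(c).astype(int);X,Y,Z=C[...,0],C[...,1],C[...,2]
    red=((H[...,0]<8)|(H[...,0]>172))&(H[...,1]>140)&(H[...,2]>60)
    m=red&(Y>.25)&(Z>.017)&(Z<.026); print(nm,'rail',m.sum(),rect(C[m][:,:2]),np.median(Z[m]))
    m=(Z>.08)&(Z<.095)&(X>.48)&(X<.65)&(abs(Y+.077)<.03); print('bar',m.sum(),rect(C[m][:,:2]),np.median(Z[m]))
    m=(Z>.005)&(Z<.018)&(X>.44)&(X<.69)&(abs(Y+.077)<.05); print('pan',m.sum(),rect(C[m][:,:2]),np.median(Z[m]))
    m=red&(np.hypot(X-.438,Y+.2055)<.06); (x,y),r=cv2.minEnclosingCircle(C[m][:,:2].astype(np.float32)); print('mat',x,y,r,np.median(Z[m]))
    # sticks: wood/blue saturation within tray
    m=((H[...,1]>70)&(Z>.008)&(Z<.03)&(X>.41)&(X<.69)&(Y>.03)&(Y<.315)).astype(np.uint8)
    n,l,st,_=cv2.connectedComponentsWithStats(m)
    for i in range(1,n):
        if st[i,4]>40: print('stick',st[i,4],rect(C[l==i][:,:2]),np.median(Z[l==i]))
    m=(Z>.03)&(Y>.2)&(X<.9)&(X>.35)
    if nm=='T':
        for x0 in np.arange(.35,.9,.05): print(round(x0,2),[int(1000*np.max(np.r_[0,Z[(X>=x0)&(X<x0+.05)&(Y>=y0)&(Y<y0+.05)]])) for y0 in np.arange(-.1,.5,.05)])
# tray plain end & long sides from rim points
C=cloud(T);X,Y,Z=C[...,0],C[...,1],C[...,2]
m=(Z>.0115)&(Z<.018)&(Y<.036)&(Y>.01)&(X>.4)&(X<.7);print('plain',np.polyfit(X[m],Y[m],1),rect(C[m][:,:2]))
```

```text
T rail 918 (array([0.5506, 0.3316]), 0.262143611907959, 0.019684359431266785, np.float32(0.0011341572)) 0.02028321499797281
bar 580 (array([ 0.5643, -0.077 ]), 0.10178244113922119, 0.021664420142769814, np.float32(-0.0114456415)) 0.08561350889969449
pan 525 (array([ 0.565 , -0.0835]), 0.24933861196041107, 0.08163449913263321, np.float32(0.03874135)) 0.011216441604522731
mat 0.4376867115497589 -0.20501533150672913 0.04624031111598015 0.0031511703105281397
stick 171 (array([0.6383, 0.2306]), 0.08922755718231201, 0.009845851920545101, np.float32(0.3039509)) 0.013996445398731128
stick 353 (array([0.624 , 0.1369]), 0.11095775663852692, 0.07585523277521133, np.float32(1.4720446)) 0.01414645685818583
stick 202 (array([0.4971, 0.1747]), 0.0897751897573471, 0.00969019066542387, np.float32(0.3655932)) 0.013723186204093518
stick 205 (array([0.4985, 0.2308]), 0.0900329053401947, 0.011460825800895691, np.float32(0.4963535)) 0.014013383725544504
stick 219 (array([0.4654, 0.1101]), 0.08924029022455215, 0.010452269576489925, np.float32(0.011665225)) 0.014004674278820572
0.35 [8, 9, 5, 4, 4, 4, 5, 4,
[... 1013 characters left out ...]
298]), 0.08759825676679611, 0.014052093029022217, np.float32(0.4966594)) 0.011932971844432205
stick 157 (array([0.497, 0.173]), 0.08878155052661896, 0.015609586611390114, np.float32(0.40113032)) 0.011876343642196252
stick 156 (array([0.4645, 0.1097]), 0.09282009303569794, 0.01426388043910265, np.float32(0.0017901659)) 0.01226649974563876
stick 151 (array([0.6372, 0.2296]), 0.08799078315496445, 0.01477911788970232, np.float32(0.3115121)) 0.012408006155960827
stick 303 (array([0.6228, 0.1384]), 0.10990794748067856, 0.07587285339832306, np.float32(1.4949843)) 0.01249927607013257
plain [-0.0009  0.0293] (array([0.5526, 0.0305]), 0.2769959270954132, 0.010392478667199612, np.float32(0.0035066605))
```

send_rows(
  increments=[0,0,-0.0159,2.38,3.09,0,1,0,0,-0.0159,2.38,3.09,0,1,0,0,-0.0159,2.38,3.09,0,1,0,0,-0.0159,2.38,3.09,0,1,0,0,-0.0159,2.38,3.09,0,1,0,0,-0.0159,2.38,3.09,0,1,0,0,-0.0159,2.38,3.09,0,1,0,0,-0.0159,2.38,3.09,0,1,0,0,-0.0159,2.38,3.09,0,1,0,0,-0.0159,2.38,3.09,0,1,0,0,-0.0159,2.38,3.09,0,1,0,0,-0.0159,2.38,3.09,0,1,0,0,-0.0159,2.38,3.09,0,1,0,0,-0.0159,2.38,3.09,0,1,0,0,-0.0159,2.38,3.09,0,1,0,0,-0.0159,2.38,3.09,0,1,0,0,-0.0159,2.38,3.09,0,1,0,0,0,0,0,-3,1,0,0,0,0,0,-3,1,0,0,0,0,0,0,1],
  newtons=40,
)

```text
time: 1.77
position: [0.5601, -0.0766, 0.1653]
tool_rot: [1.0, -0.005, -0.006, -0.002]
ft_force: [-0.0, 0.1, -0.1]
grip_width: 0.087
grip_force: 0.0
```

send_rows(
  increments=[0,0,0,0,0,-2.65,1,0,0,0,0,0,-2.65,1,0,0,0,0,0,-2.65,1,0,0,0,0,0,-2.65,1,0,0,0,0,0,0,1,0,0,0,0,0,0,1,0,0,0,0,0,0,0.15,0,0,0,0,0,0,0.1,0,0,0,0,0,0,0,0,0,0,0,0,0,0,0,0,0,0,0,0,0,0,0,0,0,0,0,0,0,0,0,0,0,0,0,0,0,0,0,0,0,0],
)

```text
time: 2.93
position: [0.564, -0.0789, 0.0647]
tool_rot: [1.0, -0.006, 0.0, 0.0]
ft_force: [0.4, 0.8, -0.2]
grip_width: 0.0415
grip_force: 0.0
```

send_rows(
  increments=[0,0,0,0,0,0,0,0,0,0,0,0,0,0,0,0,0,0,0,0,0,0,0,0,0,0,0,0,0,0,0,0,0,0,0,0,0,0,0,0,0,0,0,0,0,0,0,0,0,0,0,0,0,0,2,0,0,0,0,0,0,3,0,0,0,0,0,0,0,0],
  newtons=55,
)

```text
time: 3.77
position: [0.567, -0.0799, 0.1186]
tool_rot: [1.0, -0.006, 0.004, 0.001]
ft_force: [1.4, -0.4, -0.0]
grip_width: 0.0213
grip_force: 54.7
```

send_rows(
  increments=[0,0,0.003,-2.02,3.15,0,0,0,0,0.003,-2.02,3.15,0,0,0,0,0.003,-2.02,3.15,0,0,0,0,0.003,-2.02,3.15,0,0,0,0,0,0,0,0,0,0,0,0,0,0,0,0,0,0,0,0,0,-2.3,0,0,0,0,0,0,-2.0,0,0,0,0,0,0,-0.37,0,0,0,0,0,0,0,0,0,0,0,0,0,0,0],
)

```text
time: 4.68
position: [0.484, 0.0463, 0.0679]
tool_rot: [1.0, -0.001, 0.0, 0.0]
ft_force: [-0.7, -0.4, -0.6]
grip_width: 0.0215
grip_force: 54.7
```

Run:
```python
from h import *
for n in('top','scene'): c=snap(n,n+'1')
a=load('top1')['image'][150:320,70:330];b=load('scene1')['image'][60:270,190:410]
save('a1',np.hstack([cv2.resize(a,(400,300)),cv2.resize(b,(400,300))]))
```

```text
(no output)
```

View pics/a1.png

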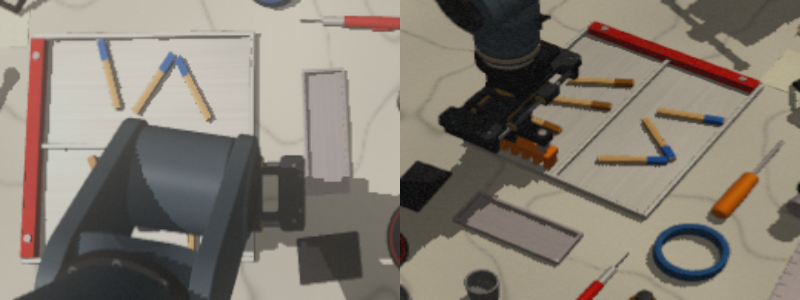

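The rake is in the near bay in front of the plain end, and the empty pan shows in both crops at about (327,130) and (518,228). Next is the sweep towards the rail.

send_rows(
  increments=[0,0,0,0,0.9,0,0,0,0,0,0,0.9,0,0,0,0,0,0,0.9,0,0,0,0,0,0,0.9,0,0,0,0,0,0,0.9,0,0,0,0,0,0,0.9,0,0,0,0,0,0,0.9,0,0,0,0,0,0,0.9,0,0,0,0,0,0,0.9,0,0,0,0,0,0,0.9,0,0,0,0,0,0,0.9,0,0,0,0,0,0,0.9,0,0,0,0,0,0,0.9,0,0,0,0,0,0,0.9,0,0,0,0,0,0,0.9,0,0,0,0,0,0,0.9,0,0,0,0,0,0,0.9,0,0,0,0,0,0,0.9,0,0,0,0,0,0,0.9,0,0,0,0,0,0,0.9,0,0],
)

```text
time: 6.45
position: [0.4831, 0.2279, 0.0678]
tool_rot: [1.0, -0.0, -0.0, 0.0]
ft_force: [-0.4, -0.1, -2.1]
grip_width: 0.0217
grip_force: 54.6
```

send_rows(
  increments=[0,0,0,0,0.5,0,0,0,0,0,0,0.5,0,0,0,0,0,0,0.5,0,0,0,0,0,0,0.5,0,0,0,0,0,0,0.5,0,0,0,0,0,0,0.5,0,0,0,0,0,0,0.5,0,0,0,0,0,0,0.5,0,0,0,0,0,0,0.5,0,0,0,0,0,0,0,0,0],
)

```text
time: 7.28
position: [0.4834, 0.2731, 0.0679]
tool_rot: [1.0, 0.0, 0.0, -0.0]
ft_force: [-0.0, 0.0, -1.5]
grip_width: 0.0216
grip_force: 54.7
```

```bash
cat >> h.py <<'E'
def rect(q):
    (c,wh,a)=cv2.minAreaRect(q.astype(np.float32)); w,h=wh
    b=cv2.boxPoints((c,wh,a)); e=max([b[1]-b[0],b[2]-b[1]],key=np.linalg.norm); ang=np.arctan2(e[1],e[0]); ang=(ang+np.pi/2)%np.pi-np.pi/2
    return np.round(c,4),round(max(w,h),4),round(min(w,h),4),round(float(ang),3)
E
python3 - <<'E'
from h import *
for n in('top','scene'): c=snap(n,n+'2')
a=load('top2')['image'][150:320,70:330];b=load('scene2')['image'][60:270,190:410]
save('a2',np.hstack([cv2.resize(a,(400,300)),cv2.resize(b,(400,300))]))
C=cloud(load('top1'));X,Y,Z=C[...,0],C[...,1],C[...,2]
m=(Z>.008)&(Z<.018)&(X>.44)&(X<.69)&(Y<-.02)&(Y>-.13); m=m.astype(np.uint8)
n,l,st,_=cv2.connectedComponentsWithStats(m)
for i in range(1,n):
    if st[i,4]>25: print(st[i,4],rect(C[l==i][:,:2]),np.median(Z[l==i]))
E
```

```text
379 (array([ 0.5671, -0.0728]), 0.1522, 0.06, 0.042) 0.011826564595570965
```

View pics/a2.png

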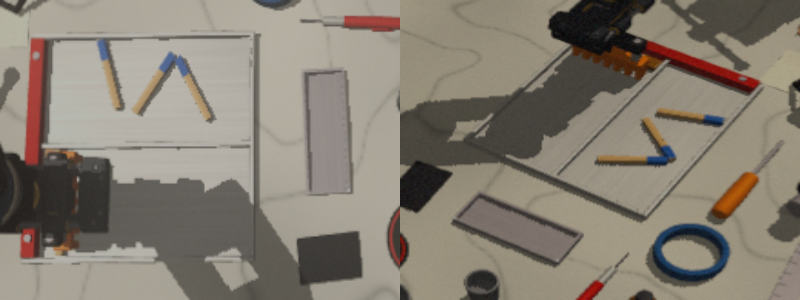

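The near bay is swept clean behind the rake, with no push force yet. I'll press a little further.

send_rows(
  increments=[0,0,0,0,0.2,0,0,0,0,0,0,0.2,0,0,0,0,0,0,0.2,0,0,0,0,0,0,0.1,0,0,0,0,0,0,0,0,0,0,0,0,0,0,0,0],
)

```text
time: 7.88
position: [0.4833, 0.2791, 0.0679]
tool_rot: [1.0, -0.0, 0.0, -0.0]
ft_force: [-0.2, -0.1, -1.9]
grip_width: 0.0216
grip_force: 54.7
```

send_rows(
  increments=[0,0,0,0,0.2,0,0,0,0,0,0,0.2,0,0,0,0,0,0,0,0,0,0,0,0,0,0,0,0],
)

```text
time: 8.22
position: [0.4834, 0.2809, 0.068]
tool_rot: [1.0, 0.001, -0.0, 0.002]
ft_force: [1.4, -7.0, 0.5]
grip_width: 0.0215
grip_force: 54.5
```

send_rows(
  increments=[0,0,0,0,-1,0,0,0,0,0,0,-2,0,0,0,0,0,0,0,2,0,0,0,0,0,0,2,0,0,0,0,1.94,-2.94,0,0,0,0,0,1.94,-2.94,0,0,0,0,0,1.94,-2.94,0,0,0,0,0,1.94,-2.94,0,0,0,0,0,1.94,-2.94,0,0,0,0,0,1.94,-2.94,0,0,0,0,0,1.94,-2.94,0,0,0,0,0,0,0,0,0,0,0,0,0,0,0,0],
)

```text
time: 9.3
position: [0.6202, 0.045, 0.1077]
tool_rot: [1.0, -0.002, 0.001, -0.0]
ft_force: [-2.1, 0.1, -1.0]
grip_width: 0.0211
grip_force: 54.7
```

Run:
```python
from h import *
for n in('top','scene'): c=snap(n,n+'3')
a=load('top3')['image'][150:320,70:330];b=load('scene3')['image'][60:270,190:410]
save('a3',np.hstack([cv2.resize(a,(400,300)),cv2.resize(b,(400,300))]))
```

```text
(no output)
```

View pics/a3.png

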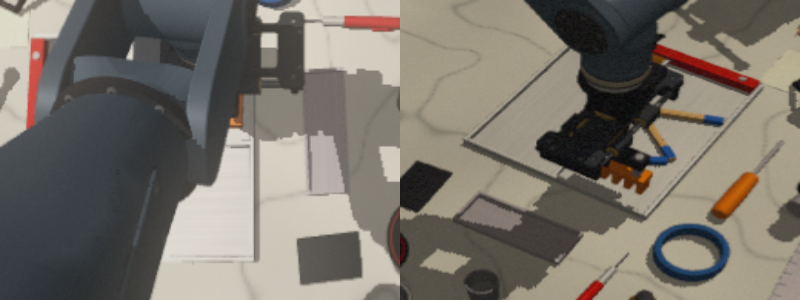

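Nothing was dragged along, and the rake is over the far bay's plain end. The arm hides the near row for now.

send_rows(
  increments=[0,0,0,0,0,-2,0,0,0,0,0,0,-1.5,0,0,0,0,0,0,-0.5,0,0,0,0,0,0,0,0,0,0,0,0,0,0,0],
)

```text
time: 9.82
position: [0.6185, 0.0482, 0.068]
tool_rot: [1.0, 0.0, -0.0, -0.0]
ft_force: [0.5, -0.7, -0.4]
grip_width: 0.0213
grip_force: 54.7
```

send_rows(
  increments=[0,0,0,0,0.9,0,0,0,0,0,0,0.9,0,0,0,0,0,0,0.9,0,0,0,0,0,0,0.9,0,0,0,0,0,0,0.9,0,0,0,0,0,0,0.9,0,0,0,0,0,0,0.9,0,0,0,0,0,0,0.9,0,0,0,0,0,0,0.9,0,0,0,0,0,0,0.9,0,0,0,0,0,0,0.9,0,0,0,0,0,0,0.9,0,0,0,0,0,0,0.9,0,0,0,0,0,0,0.9,0,0,0,0,0,0,0.9,0,0,0,0,0,0,0.9,0,0,0,0,0,0,0.9,0,0,0,0,0,0,0.9,0,0,0,0,0,0,0.9,0,0,0,0,0,0,0.9,0,0],
)

```text
time: 11.48
position: [0.6189, 0.228, 0.0678]
tool_rot: [1.0, -0.0, -0.0, 0.0]
ft_force: [0.2, -0.5, -1.7]
grip_width: 0.0218
grip_force: 54.6
```

send_rows(
  increments=[0,0,0,0,0.5,0,0,0,0,0,0,0.5,0,0,0,0,0,0,0.5,0,0,0,0,0,0,0.5,0,0,0,0,0,0,0.5,0,0,0,0,0,0,0.5,0,0,0,0,0,0,0.5,0,0,0,0,0,0,0.5,0,0,0,0,0,0,0.4,0,0,0,0,0,0,0,0,0,0,0,0,0,0,0,0],
)

```text
time: 12.4
position: [0.619, 0.2716, 0.0678]
tool_rot: [1.0, -0.0, 0.0, -0.0]
ft_force: [0.7, -0.4, -2.0]
grip_width: 0.0218
grip_force: 54.7
```

Run:
```python
from h import *
for n in('top','scene'): c=snap(n,n+'4')
a=load('top4')['image'][150:320,70:330];b=load('scene4')['image'][60:270,190:410]
save('a4',np.hstack([cv2.resize(a,(400,300)),cv2.resize(b,(400,300))]))
print(robot.get_obs()['position'])
```

```text
[0.61898419 0.27112817 0.06782918]
```

View pics/a4.png

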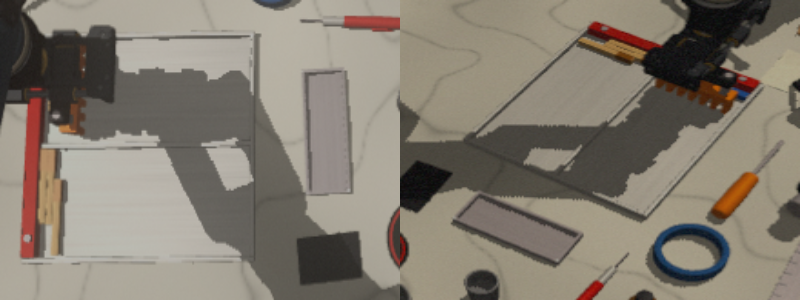

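The near-bay sticks lie parallel against the rail (left crop, (48,205)). I'll finish the far row.

send_rows(
  increments=[0,0,0,0,0.2,0,0,0,0,0,0,0.2,0,0,0,0,0,0,0.2,0,0,0,0,0,0,0.2,0,0,0,0,0,0,0,0,0,0,0,0,0,0,0,0],
)

```text
time: 13.0
position: [0.619, 0.2794, 0.0678]
tool_rot: [1.0, -0.0, 0.0, -0.0]
ft_force: [-0.2, -0.0, -1.5]
grip_width: 0.0217
grip_force: 54.7
```

send_rows(
  increments=[0,0,0,0,0.2,0,0,0,0,0,0,0.2,0,0,0,0,0,0,0,0,0,0,0,0,0,0,0,0],
)

```text
time: 13.33
position: [0.6192, 0.2813, 0.0679]
tool_rot: [1.0, 0.001, -0.0, 0.002]
ft_force: [0.3, -4.6, 0.2]
grip_width: 0.0215
grip_force: 54.5
```

send_rows(
  increments=[0,0,0,0,-1,0,0,0,0,0,0,-2,0,0,0,0,0,0,0,2.5,0,0,0,0,0,0,2.5,0,0,0,0.0033,-0.59,-3.64,0,0,0,0,0.0033,-0.59,-3.64,0,0,0,0,0.0033,-0.59,-3.64,0,0,0,0,0.0033,-0.59,-3.64,0,0,0,0,0.0033,-0.59,-3.64,0,0,0,0,0.0033,-0.59,-3.64,0,0,0,0,0.0033,-0.59,-3.64,0,0,0,0,0.0033,-0.59,-3.64,0,0,0,0,0.0033,-0.59,-3.64,0,0,0,0,0,0,0,0,0,0,0,0,0,0,0,0,0,0,0,0,0,0,0],
)

```text
time: 14.67
position: [0.5657, -0.0744, 0.1179]
tool_rot: [1.0, 0.014, 0.0, -0.0]
ft_force: [0.0, 0.3, -1.4]
grip_width: 0.022
grip_force: 54.7
```

```bash
cat > sticks.py <<'E'
from h import *
import sys
t=sys.argv[1]
for n in('top','scene'):
    c=snap(n,n+t);C=cloud(c);H=hsv(c).astype(int);X,Y,Z=C[...,0],C[...,1],C[...,2]
    m=((H[...,0]>8)&(H[...,0]<125)&(H[...,1]>70)&(Z>.006)&(Z<.03)&(X>.41)&(X<.69)&(Y>.03)&(Y<.322)).astype(np.uint8)
    k,l,st,_=cv2.connectedComponentsWithStats(m)
    for i in range(1,k):
        if st[i,4]>25: print(n,st[i,4],*rect(C[l==i][:,:2]),Y[l==i].min().round(4),np.percentile(Z[l==i],[5,50,95]).round(4))
a=load('top'+t)['image'][150:320,70:200];b=load('scene'+t)['image'][60:180,260:410]
save('s'+t,np.hstack([cv2.resize(a,(400,520)),cv2.resize(b,(400,520))]))
E
python3 sticks.py 5
```

```text
top 547 [0.6287 0.3066] 0.1043 0.0307 0.002 0.2913 [0.0111 0.0141 0.0168]
top 664 [0.4854 0.3062] 0.1241 0.0312 0.009 0.2902 [0.0101 0.0141 0.0171]
scene 398 [0.484  0.3042] 0.1313 0.0346 0.023 0.2863 [0.0071 0.0117 0.0158]
scene 376 [0.6286 0.305 ] 0.1048 0.0335 0.009 0.2879 [0.008  0.0122 0.0157]
```

View pics/s5.png

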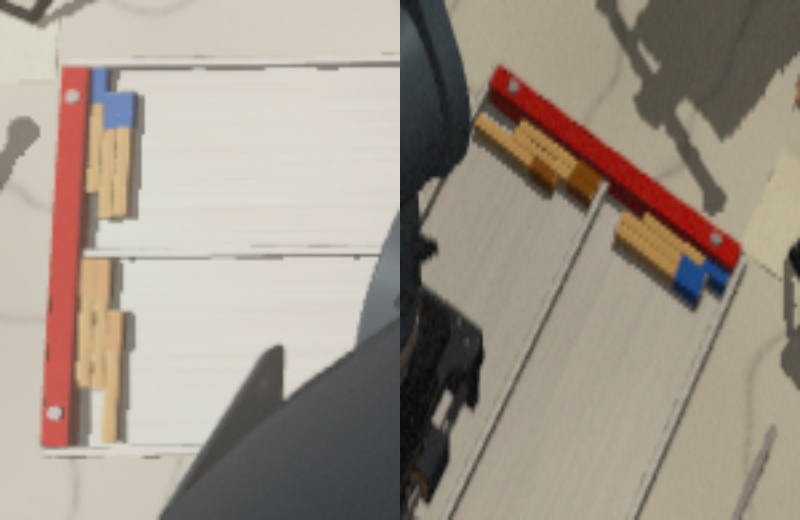

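Both rows lie three deep, parallel, flat and within 31 mm of the rail. Now the rake goes back into the pan.

send_rows(
  increments=[0,0,0,0,0,-2.5,0,0,0,0,0,0,-1.8,0,0,0,0,0,0,-0.7,0,0,0,0,0,0,-0.3,0,0,0,0,0,0,0,0,0,0,0,0,0,0,0,0,0,0,0,0,0,0.4,0,0,0,0,0,0,0.6,0,0,0,0,0,0,0.6,0,0,0,0,0,0,0.6,0,0,0,0,0,0,0.6,0,0,0,0,0,0,0.6,0,0,0,0,0,0,0.6,0,0,0,0,0,0,0.6],
)

```text
time: 15.93
position: [0.5659, -0.0745, 0.0649]
tool_rot: [1.0, 0.015, 0.0, 0.0]
ft_force: [1.0, 0.3, 0.3]
grip_width: 0.0517
grip_force: 0.0
```

send_rows(
  increments=[0,0,0,0,0,1,0.6,0,0,0,0,0,3,0.6,0,0,0,0,0,4,1,0,0,0,0,0,4,1,0,0,0,0,0,2,1,0,0,0,0,0,0,1,0,0,0,0,0,0,1],
)

```text
time: 16.52
position: [0.5666, -0.0747, 0.207]
tool_rot: [1.0, 0.015, 0.002, 0.001]
ft_force: [0.9, 0.2, -0.3]
grip_width: 0.0782
grip_force: 0.0
```

send_rows(
  increments=[0,0,-0.005,-0.65,-3.4,0,1,0,0,-0.005,-0.65,-3.4,0,1,0,0,-0.005,-0.65,-3.4,0,1,0,0,-0.005,-0.65,-3.4,0,1,0,0,-0.005,-0.65,-3.4,0,1,0,0,-0.005,-0.65,-3.4,0,1,0,0,0,0,0,0,1,0,0,0,0,0,0,1,0,0,0,0,0,-3.44,1,0,0,0,0,0,-3.44,1,0,0,0,0,0,-3.44,1,0,0,0,0,0,-3.44,1,0,0,0,0,0,-2.44,1,0,0,0,0,0,-1,1,0,0,0,0,0,0,1,0,0,0,0,0,0,1],
  newtons=20,
)

```text
time: 17.85
position: [0.5269, -0.2774, 0.0326]
tool_rot: [1.0, 0.0, -0.001, -0.001]
ft_force: [1.0, -0.5, -0.2]
grip_width: 0.087
grip_force: 0.0
```

send_rows(
  increments=[0,0,0,0,0,0,0.6,0,0,0,0,0,0,0.6,0,0,0,0,0,0,0.6,0,0,0,0,0,0,0.6,0,0,0,0,0,0,0.6,0,0,0,0,0,0,0.6,0,0,0,0,0,0,0.6,0,0,0,0,0,0,0.6],
)

```text
time: 18.52
position: [0.5274, -0.2786, 0.0341]
tool_rot: [1.0, -0.0, 0.001, 0.0]
ft_force: [-0.2, 0.7, 6.1]
grip_width: 0.065
grip_force: 19.9
```

Run:
```python
from h import *
for nm in('top','scene'):
    c=snap(nm,nm+'6');C=cloud(c);X,Y,Z=C[...,0],C[...,1],C[...,2]
    m=(Z>.079)&(Z<.097)&(X>.48)&(X<.65)&(abs(Y+.075)<.04); print(nm,m.sum(),*rect(C[m][:,:2]),np.median(Z[m]))
```

```text
top 0 [0. 0.] 0.0 0.0 0.0 nan
scene 449 [ 0.567  -0.0732] 0.1035 0.0241 0.016 0.08433279605332089
  return _methods._mean(a, axis=axis, dtype=dtype,
  ret = ret.dtype.type(ret / rcount)
```

send_rows(
  increments=[0,0,0,0,0,2,0.6,0,0,0,0,0,2,0.6,0,0,0,-2.98,2.43,0,0.6,0,0,0,-2.98,2.43,0,0.6,0,0,0,-2.98,2.43,0,0.6,0,0,0,0,0,0,0.6,0,0,0,0,0,0,0.6,0,0,0,0,0,-2,0.6,0,0,0,0,0,-1,0.6,0,0,0,0,0,-0.4,0.6,0,0,0,0,0,-0.3,0.6,0,0,0,0,0,0,0.6,0,0,0,0,0,0,0.6],
)

```text
time: 19.7
position: [0.4383, -0.2062, 0.0365]
tool_rot: [1.0, -0.0, 0.001, 0.0]
ft_force: [-1.1, 0.9, 5.2]
grip_width: 0.0652
grip_force: 20.5
```

send_rows(
  increments=[0,0,0,0,0,0,1,0,0,0,0,0,0,1,0,0,0,0,0,0,1,0,0,0,0,0,0,1,0,0,0,0,0,0,1,0,0,0,0,0,0,1,0,0,0,0,0,0,1,0,0,0,0,0,1,1,0,0,0,0,0,4,1,0,0,0,0,0,4,1,0,0,0,0,0,4,1,0,0,0,0,0,4,1,0,0,0,0,0,0,1],
)

```text
time: 20.78
position: [0.4413, -0.2082, 0.2136]
tool_rot: [1.0, -0.0, 0.006, 0.005]
ft_force: [0.5, -1.2, -0.0]
grip_width: 0.0868
grip_force: 0.0
```

```bash
cat > cups.py <<'E'
from h import *
import sys
t=sys.argv[1]
# name x y r zlo zhi
def fit(specs):
    for n in('top','scene'):
        c=snap(n,n+t);C=cloud(c)
        for k,x,y,r,z in specs:
            m=(np.hypot(C[...,0]-x,C[...,1]-y)<r+.02)&(abs(C[...,2]-z)<.006)
            q=C[m]
            if len(q)<15: print(n,k,'few',len(q)); continue
            (a,b),rr=cv2.minEnclosingCircle(q[:,:2].astype(np.float32)); print(n,k,len(q),round(a,4),round(b,4),round(rr,4),np.median(q[:,2]).round(4))
fit([(s.split(',')[0],*map(float,s.split(',')[1:])) for s in sys.argv[2:]])
E
python3 cups.py 7 XL,.4375,-.205,.034,.063 L,.4375,-.366,.0265,.057 M,.6005,-.19,.02,.054 S,.606,-.368,.0135,.051
```

```text
top XL few 0
top L few 0
top M 98 0.601 -0.1901 0.0199 0.0535
top S 77 0.6073 -0.3667 0.0141 0.0502
scene XL 184 0.4371 -0.2068 0.0353 0.0609
scene L 154 0.4358 -0.3659 0.0272 0.0551
scene M 101 0.5996 -0.1902 0.0204 0.0528
scene S 72 0.6057 -0.368 0.0145 0.0497
```

send_rows(
  increments=[0,0,0,0,-4.02,0,1,0,0,0,0,-4.02,0,1,0,0,0,0,-4.02,0,1,0,0,0,0,-4.02,0,1,0,0,0,0,0,0,1,0,0,0,0,0,0,1,0,0,0,0,0,-3.5,1,0,0,0,0,0,-3.5,1,0,0,0,0,0,-3.5,1,0,0,0,0,0,-3.5,1,0,0,0,0,0,-1.7,1,0,0,0,0,0,0,1,0,0,0,0,0,0,1],
  newtons=15,
)

```text
time: 21.97
position: [0.4364, -0.3636, 0.0473]
tool_rot: [1.0, 0.0, -0.002, -0.002]
ft_force: [-0.7, 1.1, 0.6]
grip_width: 0.0872
grip_force: 0.0
```

send_rows(
  increments=[0,0,0,0,0,0,0.4,0,0,0,0,0,0,0.4,0,0,0,0,0,0,0.4,0,0,0,0,0,0,0.4,0,0,0,0,0,0,0.4,0,0,0,0,0,0,0.4,0,0,0,0,0,0,0.4,0,0,0,0,0,0,0.4,0,0,0,0,0,0,0.4,0,0,0,0,0,0,0.4,0,0,0,0,0,0,0.4],
)

```text
time: 22.88
position: [0.4377, -0.3664, 0.0493]
tool_rot: [1.0, -0.0, 0.0, 0.0]
ft_force: [0.0, 1.1, 5.4]
grip_width: 0.052
grip_force: 15.0
```

send_rows(
  increments=[0,0,0,0,0,2,0.4,0,0,0,0,0,3,0.4,0,0,0,0,0,4,0.4,0,0,0,0,0,1,0.4,0,0,0,0,4,0,0.4,0,0,0,0,4,0,0.4,0,0,0,0,4,0,0.4,0,0,0,0,4,0,0.4,0,0,0,0,0,0,0.4,0,0,0,0,0,0,0.4,0,0,0,0,0,0,0.4,0,0,0,0,0,0,0.4],
)

```text
time: 23.88
position: [0.4382, -0.2078, 0.1488]
tool_rot: [1.0, -0.001, 0.001, 0.001]
ft_force: [-0.6, -0.1, -1.4]
grip_width: 0.0519
grip_force: 15.0
```

send_rows(
  increments=[0,0,0,0,0,-3,0.4,0,0,0,0,0,-2,0.4,0,0,0,0,0,-1.2,0.4,0,0,0,0,0,-0.7,0.4,0,0,0,0,0,-0.4,0.4,0,0,0,0,0,0,0.4,0,0,0,0,0,0,0.4],
)

```text
time: 24.47
position: [0.438, -0.2075, 0.0761]
tool_rot: [1.0, -0.001, 0.001, 0.001]
ft_force: [1.4, -0.7, -0.6]
grip_width: 0.0517
grip_force: 15.0
```

send_rows(
  increments=[0,0,0,0,0,0,0.75,0,0,0,0,0,0,0.75,0,0,0,0,0,0,0.75,0,0,0,0,0,0,0.75,0,0,0,0,0,0,0.75,0,0,0,0,0,0,0.75,0,0,0,0,0,1,0.75,0,0,0,0,0,3,0.75,0,0,0,0,0,4,0.75,0,0,0,0,0,4,0.75,0,0,0,0,0,0,0.75],
)

```text
time: 25.38
position: [0.4414, -0.209, 0.2031]
tool_rot: [1.0, -0.0, 0.006, 0.005]
ft_force: [0.9, -0.4, -0.2]
grip_width: 0.0656
grip_force: 0.0
```

```bash
python3 cups.py 8 XL,.4375,-.205,.034,.063 L,.4375,-.206,.0265,.083 M,.6005,-.19,.02,.054 S,.606,-.368,.0135,.051;python3 -c "
from h import *
save('c8',load('scene8')['image'],(70,180,330,375),3)"
```

```text
top XL few 0
top L few 0
top M 100 0.6009 -0.1901 0.0199 0.0534
top S 71 0.6067 -0.3664 0.0139 0.0505
scene XL 256 0.439 -0.2063 0.0346 0.0613
scene L 157 0.4364 -0.207 0.0275 0.0818
scene M 103 0.5987 -0.19 0.021 0.0523
scene S 73 0.6055 -0.3684 0.0138 0.05
```

View pics/c8.png

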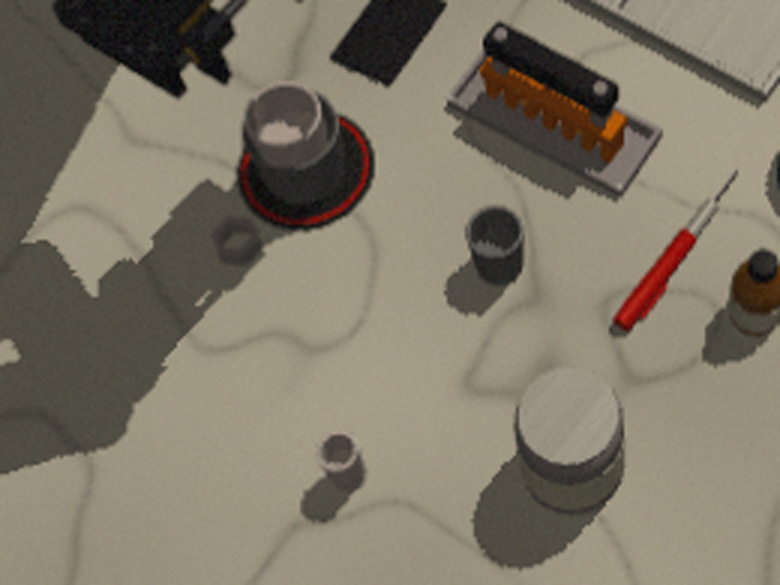

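L is nested, standing 21 mm out of XL on the mat (scene crop about (290,125)), and M, S and the rake all stand upright. Next is M.

send_rows(
  increments=[0,0,0,3.26,0.31,0,0.8,0,0,0,3.26,0.31,0,0.8,0,0,0,3.26,0.31,0,0.8,0,0,0,3.26,0.31,0,0.8,0,0,0,3.26,0.31,0,0.8,0,0,0,0,0,0,0.8,0,0,0,0,0,0,0.8,0,0,0,0,0,0,0.8,0,0,0,0,0,-4,0.8,0,0,0,0,0,-4,0.8,0,0,0,0,0,-4,0.8,0,0,0,0,0,-2,0.8,0,0,0,0,0,-1,0.8,0,0,0,0,0,0,0.8,0,0,0,0,0,0,0.8],
  newtons=12,
)

```text
time: 26.73
position: [0.6, -0.1911, 0.0462]
tool_rot: [1.0, -0.001, -0.0, -0.0]
ft_force: [-0.1, -0.2, 0.4]
grip_width: 0.0695
grip_force: 0.0
```

send_rows(
  increments=[0,0,0,0,0,0,0.25,0,0,0,0,0,0,0.25,0,0,0,0,0,0,0.25,0,0,0,0,0,0,0.25,0,0,0,0,0,0,0.25,0,0,0,0,0,0,0.25,0,0,0,0,0,0,0.25,0,0,0,0,0,0,0.25,0,0,0,0,0,0,0.25,0,0,0,0,0,0,0.25,0,0,0,0,0,0,0.25],
)

```text
time: 27.65
position: [0.6009, -0.1907, 0.0464]
tool_rot: [1.0, -0.0, 0.0, 0.0]
ft_force: [0.3, 1.4, 5.4]
grip_width: 0.0395
grip_force: 12.0
```

send_rows(
  increments=[0,0,0,0,0,2,0.25,0,0,0,0,0,4,0.25,0,0,0,0,0,4,0.25,0,0,0,0,0,2,0.25,0,0,0,-3.26,-0.31,0,0.25,0,0,0,-3.26,-0.31,0,0.25,0,0,0,-3.26,-0.31,0,0.25,0,0,0,-3.26,-0.31,0,0.25,0,0,0,-3.26,-0.31,0,0.25,0,0,0,0,0,0,0.25,0,0,0,0,0,0,0.25,0,0,0,0,0,0,0.25,0,0,0,0,0,0,0.25],
)

```text
time: 28.73
position: [0.4388, -0.207, 0.1659]
tool_rot: [1.0, -0.0, 0.001, 0.001]
ft_force: [0.2, -0.3, -0.2]
grip_width: 0.0392
grip_force: 12.0
```

send_rows(
  increments=[0,0,0,-0.1,0,-2.5,0.25,0,0,0,0,0,-2,0.25,0,0,0,0,0,-1.2,0.25,0,0,0,0,0,-0.8,0.25,0,0,0,0,0,-0.4,0.25,0,0,0,0,0,0,0.25,0,0,0,0,0,0,0.25],
)

```text
time: 29.32
position: [0.4375, -0.2066, 0.0969]
tool_rot: [1.0, 0.0, 0.0, 0.0]
ft_force: [0.8, -0.1, 0.5]
grip_width: 0.0395
grip_force: 12.0
```

send_rows(
  increments=[0,0,0,0,0,0,0.6,0,0,0,0,0,0,0.6,0,0,0,0,0,0,0.6,0,0,0,0,0,0,0.6,0,0,0,0,0,0,0.6,0,0,0,0,0,0,0.6,0,0,0,0,0,1,0.6,0,0,0,0,0,3,0.6,0,0,0,0,0,4,0.6,0,0,0,0,0,4,0.6,0,0,0,0,0,0,0.6],
)

```text
time: 30.23
position: [0.4403, -0.2091, 0.2236]
tool_rot: [1.0, -0.0, 0.006, 0.005]
ft_force: [1.1, -0.5, -0.2]
grip_width: 0.0524
grip_force: 0.0
```

```bash
python3 cups.py 9 L,.4375,-.206,.0265,.083 M,.437,-.206,.02,.104 S,.606,-.368,.0135,.051
```

```text
top L few 0
top M few 0
top S 72 0.6067 -0.367 0.0137 0.0506
scene L 207 0.437 -0.2079 0.0273 0.0825
scene M 117 0.4369 -0.2062 0.0206 0.1025
scene S 77 0.6052 -0.3676 0.0143 0.0486
```

send_rows(
  increments=[0,0,0,2.83,-2.7,0,0.6,0,0,0,2.83,-2.7,0,0.6,0,0,0,2.83,-2.7,0,0.6,0,0,0,2.83,-2.7,0,0.6,0,0,0,2.83,-2.7,0,0.6,0,0,0,2.83,-2.7,0,0.6,0,0,0,0,0,0,0.6,0,0,0,0,0,0,0.6,0,0,0,0,0,0,0.6,0,0,0,0,0,-4,0.6,0,0,0,0,0,-4,0.6,0,0,0,0,0,-4,0.6,0,0,0,0,0,-3.4,0.6,0,0,0,0,0,-2,0.6,0,0,0,0,0,0,0.6,0,0,0,0,0,0,0.6],
  newtons=10,
)

```text
time: 31.67
position: [0.6045, -0.3664, 0.0417]
tool_rot: [1.0, -0.0, -0.002, -0.002]
ft_force: [0.9, -0.1, 0.1]
grip_width: 0.0522
grip_force: 0.0
```

send_rows(
  increments=[0,0,0,0,0,0,0.1,0,0,0,0,0,0,0.1,0,0,0,0,0,0,0.1,0,0,0,0,0,0,0.1,0,0,0,0,0,0,0.1,0,0,0,0,0,0,0.1,0,0,0,0,0,0,0.1,0,0,0,0,0,0,0.1,0,0,0,0,0,0,0.1,0,0,0,0,0,0,0.1,0,0,0,0,0,0,0.1],
)

```text
time: 32.58
position: [0.607, -0.3686, 0.0442]
tool_rot: [1.0, -0.0, 0.001, 0.0]
ft_force: [-0.2, 0.8, 6.6]
grip_width: 0.0267
grip_force: 10.0
```

send_rows(
  increments=[0,0,0,0,0,2,0.1,0,0,0,0,0,4,0.1,0,0,0,0,0,4,0.1,0,0,0,0,0,4,0.1,0,0,0,-2.83,2.7,0,0.1,0,0,0,-2.83,2.7,0,0.1,0,0,0,-2.83,2.7,0,0.1,0,0,0,-2.83,2.7,0,0.1,0,0,0,-2.83,2.7,0,0.1,0,0,0,-2.78,2.67,0,0.1,0,0,0,0,0,0,0.1,0,0,0,0,0,0,0.1,0,0,0,0,0,0,0.1,0,0,0,0,0,0,0.1],
)

```text
time: 33.75
position: [0.4387, -0.2082, 0.1833]
tool_rot: [1.0, -0.001, 0.001, 0.001]
ft_force: [0.0, 0.5, -0.5]
grip_width: 0.0268
grip_force: 10.0
```

send_rows(
  increments=[0,0,0,0,0,-2.5,0.1,0,0,0,0,0,-1.5,0.1,0,0,0,0,0,-1.2,0.1,0,0,0,0,0,-0.8,0.1,0,0,0,0,0,-0.4,0.1,0,0,0,0,0,0,0.1,0,0,0,0,0,0,0.1],
)

```text
time: 34.33
position: [0.4379, -0.2075, 0.1189]
tool_rot: [1.0, -0.0, 0.0, 0.0]
ft_force: [-0.3, -0.4, -0.2]
grip_width: 0.0266
grip_force: 10.0
```

send_rows(
  increments=[0,0,0,0,0,0,0.5,0,0,0,0,0,0,0.5,0,0,0,0,0,0,0.5,0,0,0,0,0,0,0.5,0,0,0,0,0,0,0.5,0,0,0,0,0,0,0.5,0,0,0,0,0,1,0.5,0,0,0,0,0,3,0.5,0,0,0,0,0,4,0.5,0,0,0,0,0,4,0.5,0,0,0,-2,-4,0,0.5,0,0,0,-2,-4,0,0.5,0,0,0,-2,-4,0,0.5,0,0,0,-2,-4,0,0.5,0,0,0,-2,-4,0,0.5,0,0,0,-2,-4,0,0.5,0,0,0,0,0,0,0.5],
)

```text
time: 35.75
position: [0.3223, -0.4382, 0.2393]
tool_rot: [1.0, -0.004, 0.0, 0.004]
ft_force: [0.5, 0.2, 0.0]
grip_width: 0.0436
grip_force: 0.0
```

```bash
python3 cups.py 10 XL,.4375,-.206,.034,.063 L,.4375,-.206,.0265,.083 M,.437,-.206,.02,.104 S,.437,-.206,.0135,.125; python3 sticks.py 11; python3 -c "
from h import *
save('f',load('scene11')['image'],None,1.4)"
```

```text
top XL 190 0.4374 -0.2061 0.0338 0.0627
top L 189 0.4367 -0.2079 0.0265 0.0832
top M 163 0.4376 -0.2069 0.0197 0.1034
top S 77 0.4367 -0.207 0.0134 0.1254
scene XL 197 0.4383 -0.2066 0.0343 0.0617
scene L 156 0.4361 -0.2076 0.0275 0.082
scene M 147 0.4387 -0.2057 0.0201 0.1035
scene S 84 0.437 -0.2049 0.0153 0.1236
top 557 [0.6297 0.3064] 0.1057 0.0306 -0.004 0.291 [0.0109 0.0141 0.0166]
top 665 [0.4844 0.3062] 0.1264 0.0314 0.01 0.2902 [0.0101 0.0142 0.0172]
scene 385 [0.4854 0.3046] 0.1267 0.0342 0.0 0.2875 [0.0078 0.0118 0.0156]
scene 382 [0.6285 0.3047] 0.1054 0.0338 -0.013 0.2874 [0.0078 0.0118 0.0154]
```

View pics/f.png

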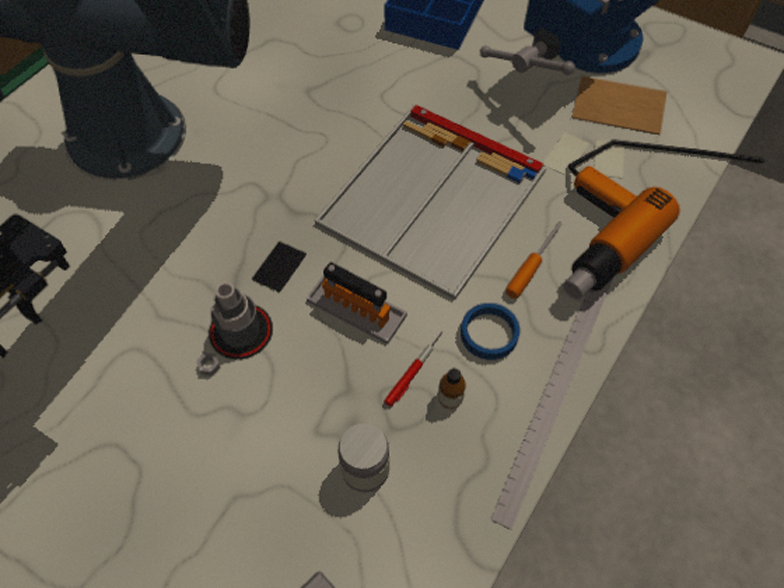

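Everything is in place: the cup stack is on the mat at (238,320), the rake upright in its pan at (355,298), both rows lie against the rail, and the bystanders look unmoved. I'll hand in.

```bash
python3 -c "
from rig import robot
print(robot.hand_in())"
```

```text
the job is handed in; nothing more can be done
None
```

The job is handed in, though the hand-in gave no verdict; by the last camera check all six sticks lay flat and parallel in rows against the rail, the rake stood in its pan, and the four cups were nested in size order on the mat.

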